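# Start and tighten the screw cap of a solvent canister

### The job

Close the open green canister with the black bar-handled screw cap from the steel tray. Set the cap level on the neck so that it rests on top of the thread ribs, turn it backward (anticlockwise seen from above) until it drops into the start of the thread, then turn it forward (clockwise) until it is fully home, never forcing it, and let go; if it happens to fall straight in when you set it on, lift it off and set it on again at another angle first. Leave the jar, the tall bottle and the wrench standing or lying where they are.

Things in the scene. Friction and masses are not known exactly. Their poses are not given: they have to be found in the camera images.
- cap_mid (a point): Loose black screw cap, upright, 64 mm tall. Round skirt 66 mm in diameter, 34 mm high, open below; on top a central bar handle 64 long, 14 thick, 30 mm high. This point: on the cap's axis, 32 mm over its lower edge, 32 mm below the bar's top. z up the axis, x along the bar. 0.13 to 0.24 kg. Inside the lower edge three lugs, 120 degrees apart, 8 mm wide, 5 mm high, inner faces 22.5 mm from the axis.
- can: The open green canister (fixed). Origin on the bench under its neck.
- cap: The same loose cap; origin at the centre of its lower edge, axes as for its centre point.
- neck (a point): White neck of the open canister (fixed): on its axis, level with the top of its thread ribs, 190 mm over the bench; z up. A pilot 43 mm in diameter stands 14 mm above, tapering to 30, and centres the cap (0.9 mm play). Three ribs, 56 mm in diameter, 120 degrees apart, each 74 degrees long with gaps of 46. Where the gaps lie varies and this point's axes do NOT show it; they can be seen from above.
- on_ribs (a point): Where the cap's centre point is when its lugs rest on top of the ribs: 32 mm over the neck point (39 mm if they stand on the 7 mm teeth at the forward ends of the ribs; these teeth stop it turning forward there). Turned backward, anticlockwise from above, by at most about 120 degrees, the lugs come over the gaps, where for about 25 degrees of turn the cap is free to fall.
- dropped (a point): Where the cap's centre point is once it has dropped into the start of the thread: 21 mm over the neck point, 11 mm below the ribs-top position. A wall then stops it turning farther back. Turned forward 60 to 90 degrees from here it sinks 4 mm more. It drops and sinks by its own weight if held loosely, or with the hand. If one lug falls first it sits askew: keep turning back.
- home (a point): Where the cap's centre point is when fully home: 17 mm over the neck point, against a firm stop to forward turning. Stop turning when it resists (0.5 N m is plenty); it must not be pressed or twisted against the thread with more than 140 N (3 N m).
- can_mid (a point): Centre of the open canister's green body (fixed), 140 mm (x) by 200 mm (y) and 158 mm high, 79 mm over the bench; the neck is 45 mm from it towards -y. Its carrying handle runs along y, from 45 to 135 mm beyond the neck axis, and is 192 mm high.
- spare: A second green canister of the same kind (fixed), already closed with such a cap, behind the open one; an obstacle 240 mm high, leave it. Origin on the bench under its neck, its body's centre 45 mm from there along its +y.
- tray: Shallow steel tray (fixed), 170 mm (x) by 290 mm (y), wall 28 mm high and 5 mm thick, floor 5 mm thick. Origin at the centre of its underside. The cap and the jar stand in it, one in each half.
- jar_mid (a point): Amber glass jar standing in the tray, 54 mm in diameter, 95 mm tall, this point at its centre. To be left alone.
- flask_mid (a point): Tall white plastic bottle standing on the bench, 68 mm in diameter, 240 mm tall, this point at its centre. To be left alone.
- wrench_mid (a point): Steel wrench lying flat on the bench, 170 mm long (along this point's x), this point near its middle. To be left alone.
Things that resemble listed ones, but are neither listed nor needed, are in the scene too. Leave any turquoise look-alike of the cap alone.

How it is judged:
By the outcome, as a careful person would: the job done as asked, in the order asked, and still so for the second after the job is handed in, with the robot touching nothing.
It also fails if it takes over 72 s, if anything falls off the work surface, if the arm or the gripper's body presses on something with over 40 N, if the wrist force passes 120 N, or if a joint passes its speed limit or range.

### The arm

A 6-joint arm with a two-finger parallel gripper is mounted at the origin on the work surface. World frame = base frame: x ahead of the robot, y to its left, z up, the work surface at z = 0. Lengths are in m, angles in rad, forces in N, time in s.
With the tool pointing down it reaches from about 0.325 to 0.9 m from the base axis. Payload 3.5 kg.
Tool frame: the origin (TCP) lies on the centre line of the jaws, within the pads' length; the fingertips stand 14 mm ahead of it and the grasp point (between the pads) lies 5 mm behind it; z points along the fingers, y is the line along which they close (so a half turn about z gives the same grasp; the last joint's range is limited). The gripper opens to 85 mm and grips with 20 to 120 N. Pads are 22 mm wide; open, the fingers measure 114 mm over their backs; the gripper's body (76 mm by 85 mm) begins 54 mm behind the grasp point. The pads swing forward as they close: fully open they stand 13 mm farther back than shut.
Start: joints at [1.15, 0.276, -0.026, 1.268, 0, 1.467], TCP at [0.195, 0.594, 0.245] pointing down, gripper open.
Joint ranges: [-3.12, 3.12], [-0.85, 1.88], [-1.08, 1.24], [-1.95, 2.15], [-1.57, 1.53], [-3.14, 3.14]. Speed limits (rad/s): [2.57, 2.57, 3.14, 3.14, 3.14, 3.14].

### API

Orientations are given as a rotation vector (axis times angle).
In Python, from plant import ctrl gives the robot as it stands.
- The arm moves only by the tool drive_tool, never from a script. Its argument "motion" is a list that holds one entry, the list of rows, each a list of 7 numbers: the shift along the tool's x, y, z in m, then the turn, a rotation vector about the tool's x, y, z in rad, then the opening, from 0 (shut) to 1 (fully open). A call has 1 to 20 rows; each row is the pose to reach, as a shift and turn from the pose commanded when the call began, along the tool's axes at that moment; what a row does not reach only later rows make up. A row lasts 1/12 s, in which the tool goes at most 41.7 mm and 7.16 degrees, less where a joint would pass 70% of its speed; a pose out of reach is approached as far as the arm can. A call with a gripper value outside its range is refused whole. The fingers move at their own pace and stop on an object; "force" is the grip in N (left out, the last holds). Time passes only in rows, so rows that repeat a pose let the fingers close. It gives the time, the measured TCP pose, the force, the opening and the grip force at its end, in the units of the state.
- ctrl.get_state(): the state, without advancing time (a new reading comes with each control period).
- ctrl.get_image(name): name is "scene" or "side" or "wrist"; returns a dict with "color" (384x512x3 uint8, blue, green, red), "vfov" (degrees; the focal length in pixels is half the picture's height over the tangent of half this angle, whatever the lens; pixels are square), "cx", "cy" (the principal point, pixels), "cam_to_world" (4x4, takes a point from camera to world coordinates). Camera axes: x right, y down, z forward; pixel columns grow to the right and rows downward; lengths in m; the calibration is good to about 2 mm. A picture is of the moment at which its call begins. There is no depth.
- ctrl.hand_in(): hands the job in; it is judged then, once.
The state is a dict: "clock": time; "q": joint angles; "qd": joint speeds; "joint_torque": joint torques, N m; "tcp_pos": TCP position; "orientation": TCP orientation; "contact_force": force on the tool from outside, world axes, zero at the start; "wrist_torque": the same for the moment, N m; "opening": opening from 0.0 (shut) to 1.0 (fully open); "gripper_force": force on a finger pad.
Only numpy, scipy, OpenCV 4.12 (cv2) and the standard library are available. Lean on these libraries where they do the work, as an engineer would, in place of code of your own. Each camera call takes 0.05 s, during which the arm holds its last target. There are 200 camera calls.

## Working session

There is one attempt and no reset: what is moved stays moved. The work goes in short steps, Python scripts to look and compute and a tool call to move; the robot and the scene stay as the last step left them, time stands still between calls to the robot, and variables do not carry over. Pictures are saved under pics/ and viewed, at most 10 in all, crops included, and the job is handed in when it is done.

Besides the shell and the picture viewer there is one more tool, called after "Request:" by a JSON object that holds its "name" and its "arguments", one argument or row to a line. drive_tool: Moves the arm, as the interface text tells. Its arguments: {"type":"object","properties":{"motion":{"type":"array","items":{"type":"array","items":{"type":"array","items":{"type":"number"}}}},"force":{"type":"number"}},"required":["motion"]}

```bash
mkdir -p pics; ls
cat > h.py <<'E'
import numpy as np, cv2
from plant import ctrl
from scipy.spatial.transform import Rotation as R
def cam(n):
    d=ctrl.get_image(n); im=d["color"]; f=im.shape[0]/2/np.tan(np.radians(d["vfov"])/2)
    return im,(f,d["cx"],d["cy"],np.array(d["cam_to_world"]))
def ray(c,u,v):
    f,cx,cy,T=c; return T[:3,3],T[:3,:3]@np.array([(u-cx)/f,(v-cy)/f,1.])
def onz(c,u,v,z):
    o,d=ray(c,u,v); return o+d*(z-o[2])/d[2]
def proj(c,p):
    f,cx,cy,T=c; q=T[:3,:3].T@(np.array(p)-T[:3,3]); return np.array([cx+f*q[0]/q[2],cy+f*q[1]/q[2]])
def tri(rs):
    A=np.zeros((3,3));b=np.zeros(3)
    for o,d in rs:
        d=d/np.linalg.norm(d);P=np.eye(3)-np.outer(d,d);A+=P;b+=P@o
    p=np.linalg.solve(A,b); return p,[np.linalg.norm(np.cross(p-o,d/np.linalg.norm(d))) for o,d in rs]
def save(n,**k):
    np.savez(n,**k)
E
python3 - <<'E'
from h import *
ims=[]
for n in ["scene","side","wrist"]:
    im,c=cam(n); cv2.imwrite(f"pics/{n}0.png",im); np.savez(f"{n}0.npz",im=im,f=c[0],cx=c[1],cy=c[2],T=c[3]); print(n,c[0],c[1:3],c[3].round(3).tolist()); ims.append(im)
s=ctrl.get_state(); print({k:np.round(v,3).tolist() for k,v in s.items()})
cv2.imwrite("pics/a.png",cv2.resize(np.hstack(ims[:2]),(800,300)))
E
```

```text
pics
scene 359.5189409181098 (259.8661107602176, 185.2363686582163) [[-0.118, 0.594, -0.796, 1.226], [0.993, 0.078, -0.089, 0.163], [0.009, -0.801, -0.599, 0.689], [0.0, 0.0, 0.0, 1.0]]
side 352.7795248787084 (255.06520497463907, 195.89255214428877) [[0.973, -0.153, 0.172, 0.353], [-0.23, -0.687, 0.689, -0.462], [0.012, -0.71, -0.704, 0.731], [0.0, 0.0, 0.0, 1.0]]
wrist 339.67748075968353 (257.80511223849726, 189.99853975358982) [[0.312, 0.911, 0.27, 0.127], [0.95, -0.299, -0.09, 0.616], [-0.001, 0.285, -0.959, 0.373], [0.0, 0.0, 0.0, 1.0]]
{'clock': 0.15, 'q': [1.15, 0.277, -0.028, 1.268, 0.0, 1.467], 'qd': [0.0, -0.001, 0.004, 0.0, -0.001, -0.001], 'joint_torque': [0.001, -44.606, 29.564, 0.01, -0.0, 0.0], 'tcp_pos': [0.195, 0.593, 0.244], 'orientation': [-0.497, -3.102, 0.003], 'contact_force': [0.31, -1.451, 0.494], 'wrist_torque': [-0.025, -0.038, -0.021], 'gripper_force': 0.0, 'opening': 0.999}
```

View pics/scene0.png

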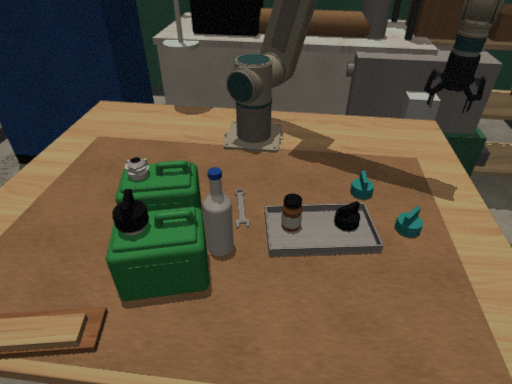

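View pics/side0.png

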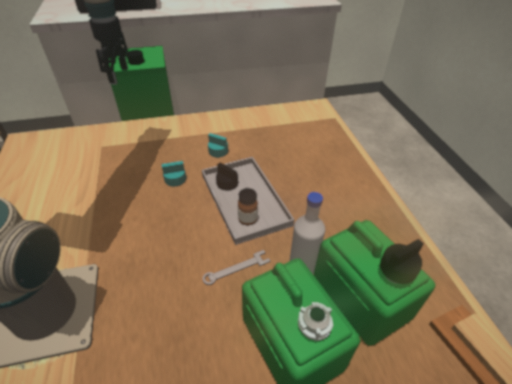

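Scene view: loose black cap in tray at (348,215) and jar at (292,212). The open canister's neck is at (137,168), and the spare with its black cap at (130,212). Turquoise look-alikes are at (362,188) and (410,222). Side view: cap (228,177), jar (248,205), open neck (316,320), spare cap (403,262), turquoise caps (218,145) and (174,172).
Candidates for the cap are the black tray cap, the jar's dark lid, the spare's cap and the two turquoise ones. I choose the black bar-handled one in the tray, and check it with a close crop.

Run:
```python
from h import *
def L(n):
    d=np.load(n+"0.npz"); return d["im"],(float(d["f"]),float(d["cx"]),float(d["cy"]),d["T"])
S,cs=L("scene"); D,cd=L("side")
for nm,a,b in [("cap",(348,216),(228,177)),("neck",(137,165),(316,318)),("jar top",(293,199),(248,193)),("flask top",(215,172),(315,197))]:
    p,r=tri([ray(cs,*a),ray(cd,*b)]); print(nm,p.round(3),np.round(r,4))
def crop(im,x,y,w,h,k): return cv2.resize(im[y:y+h,x:x+w],None,fx=k,fy=k,interpolation=cv2.INTER_CUBIC)
a=crop(S,320,190,60,50,6); b=crop(D,200,150,60,50,6); c=crop(S,110,145,60,50,6); d=crop(D,286,295,60,50,6)
cv2.imwrite("pics/crops.png",np.vstack([np.hstack([a,b]),np.hstack([c,d])]))
```

```text
cap [0.463 0.321 0.032] [0.0019 0.0019]
neck [ 0.517 -0.226  0.188] [0.0003 0.0003]
jar top [0.492 0.168 0.101] [0.0005 0.0005]
flask top [ 0.589 -0.008  0.237] [0.0003 0.0003]
```

View pics/crops.png

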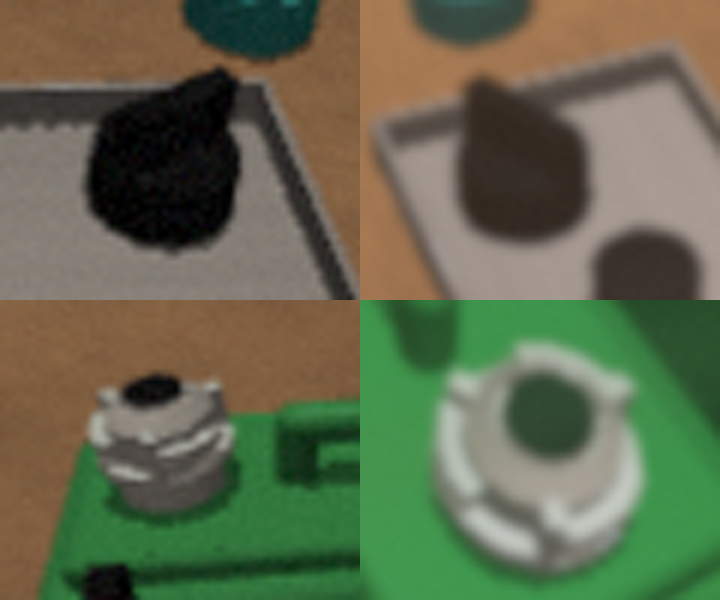

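The tray cap is black with a bar, so it is the right one. The neck shows three bright ribs with teeth. Moving over the cap now.

Request:
{"name": "drive_tool", "arguments": {
  "motion": [
    [[-0.34,-0.175,0.02,0,0,0,1],[-0.34,-0.175,0.02,0,0,0,1],[-0.34,-0.175,0.02,0,0,0,1],[-0.34,-0.175,0.02,0,0,0,1],[-0.34,-0.175,0.02,0,0,0,1],[-0.34,-0.175,0.02,0,0,0,1],[-0.34,-0.175,0.02,0,0,0,1],[-0.34,-0.175,0.02,0,0,0,1],[-0.34,-0.175,0.02,0,0,0,1],[-0.34,-0.175,0.02,0,0,0,1],[-0.34,-0.175,0.02,0,0,0,1],[-0.34,-0.175,0.02,0,0,0,1],[-0.34,-0.175,0.02,0,0,0,1],[-0.34,-0.175,0.02,0,0,0,1]]
  ]
}}

```text
clock: 1.32
tcp_pos: [0.4624, 0.3224, 0.2253]
orientation: [-0.494, -3.102, -0.0]
contact_force: [-0.5, 0.3, -0.7]
opening: 0.999
gripper_force: 0.0
```

Run:
```python
from h import *
im,c=cam("wrist"); cv2.imwrite("pics/w1.png",im); np.savez("w1.npz",im=im,f=c[0],cx=c[1],cy=c[2],T=c[3])
s=ctrl.get_state(); print(s["clock"],np.round(s["tcp_pos"],4),np.round(s["orientation"],3),np.round(s["q"],3)); print(c[3].round(3)); print(proj(c,[.463,.321,.039]))
```

```text
1.3667 [0.4624 0.3224 0.2254] [-0.493 -3.102 -0.   ] [ 0.494  0.18  -0.191  1.2    0.     0.809]
[[ 0.31   0.911  0.27   0.394]
 [ 0.951 -0.298 -0.087  0.345]
 [ 0.001  0.284 -0.959  0.354]
 [ 0.     0.     0.     1.   ]]
[255.97499101 169.71715364]
```

View pics/w1.png

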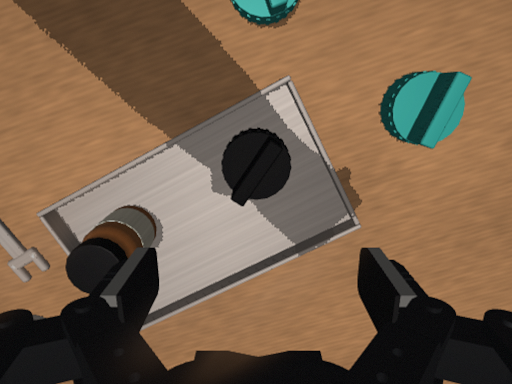

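The cap shows at (257,163). Its bar runs from about (238,200) to (277,140), with the jar at (110,245) and the turquoise caps at (265,5) and (430,108). Next I fit the bar and skirt.

Run:
```python
from h import *
d=np.load("w1.npz"); im=d["im"]; c=(float(d["f"]),float(d["cx"]),float(d["cy"]),d["T"])
g=cv2.cvtColor(im,cv2.COLOR_BGR2GRAY)
m=np.zeros_like(g); m[115:215,210:305]=(g[115:215,210:305]<50)*255
n,lab,st,ce=cv2.connectedComponentsWithStats(m); i=1+np.argmax(st[1:,4]); print(st[i],ce[i])
cnt=max(cv2.findContours((lab==i).astype(np.uint8),0,1)[0],key=cv2.contourArea).reshape(-1,2)
P=np.array([onz(c,u,v,.039)[:2] for u,v in cnt])
# circle fit excluding bar ends: robust
from scipy.optimize import least_squares
r=least_squares(lambda q:np.hypot(P[:,0]-q[0],P[:,1]-q[1])-q[2],[.463,.321,.033],loss="soft_l1",f_scale=.001)
print("skirt z.039",r.x)
e=np.clip((im[115:215,210:305].astype(float)-0)*5,0,255).astype(np.uint8)
cv2.imwrite("pics/e1.png",cv2.resize(e,None,fx=6,fy=6,interpolation=cv2.INTER_CUBIC))
```

```text
[ 222  128   69   78 3963] [255.42442594 164.61948019]
skirt z.039 [0.4584794  0.32228205 0.03310573]
```

View pics/e1.png

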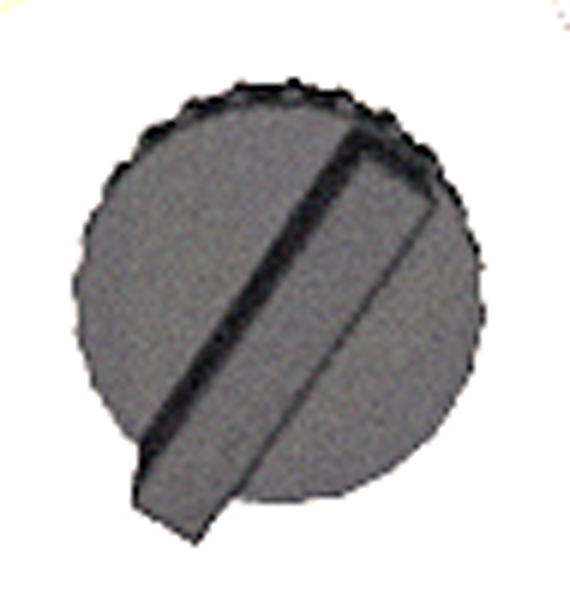

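Run:
```python
from h import *
d=np.load("w1.npz"); c=(float(d["f"]),float(d["cx"]),float(d["cy"]),d["T"])
def w(x,y,z): return onz(c,210+x/6-.4,115+y/6-.4,z)
A=np.array([w(*p,.069) for p in [(365,148),(435,200),(197,543),(133,500)]])
print(A.round(4)); print("mid",A.mean(0)); e1=(A[0]+A[1])/2;e2=(A[2]+A[3])/2
print("len",np.linalg.norm(e1-e2),"w",np.linalg.norm(A[0]-A[1]),np.linalg.norm(A[3]-A[2]))
b=e1-e2; print("bar yaw",np.degrees(np.arctan2(b[1],b[0])))
k=np.array([w(*p,.039) for p in [(76,300),(482,300),(282,103),(282,503)]]);print("skirt",k.mean(0),(k[1]-k[0]),(k[3]-k[2]))
o=ray(c,257,150)
d0=np.load("scene0.npz");c0=(float(d0["f"]),float(d0["cx"]),float(d0["cy"]),d0["T"])
d1=np.load("side0.npz");c1=(float(d1["f"]),float(d1["cx"]),float(d1["cy"]),d1["T"])
# far end of the bar seen in all: scene crop (230,75)/6, side crop (475-360,80)/6
print(tri([ray(c0,320+228/6,190+72/6),ray(c1,200+118/6,150+82/6),ray(c,210+(365+435)/12,115+(148+200)/12)]))
print(tri([ray(c0,320+228/6,190+72/6),ray(c,210+(197+133)/12,115+(543+500)/12)]),tri([ray(c1,200+118/6,150+82/6),ray(c,210+(197+133)/12,115+(543+500)/12)]))
s=ctrl.get_state();Rm=R.from_rotvec(s["orientation"]).as_matrix();print("tool x yaw",np.degrees(np.arctan2(Rm[1,0],Rm[0,0])), Rm[:,2])
print("shift tool",Rm.T@(A.mean(0)*[1,1,0]-np.array(s["tcp_pos"])*[1,1,0]))
```

```text
[[0.4353 0.343  0.069 ]
 [0.4454 0.3501 0.069 ]
 [0.4832 0.3019 0.069 ]
 [0.474  0.2951 0.069 ]]
mid [0.45947413 0.32251041 0.069     ]
len 0.06144855298192259 w 0.012323869635768422 0.011456658497454576
bar yaw 128.5213752985968
skirt [0.45906192 0.32266756 0.039     ] [0.01987799 0.06085173 0.        ] [ 0.06126158 -0.02006706  0.        ]
(array([0.44249525, 0.34523608, 0.06652555]), [np.float64(0.0018243657877397312), np.float64(0.003002335547799619), np.float64(0.0020258991141500426)])
(array([0.47442012, 0.31998103, 0.09907075]), [np.float64(0.016923496005532872), np.float64(0.01692349600553289)]) (array([0.45380067, 0.30340214, 0.10399648]), [np.float64(0.01425678292281747), np.float64(0.014256782922817327)])
tool x yaw 161.93204873792413 [-2.57361497e-04  1.82952517e-04 -9.99999950e-01]
shift tool [ 2.83297132e-03 -8.59367135e-04  7.73016769e-07]
```

Request:
{"name": "drive_tool", "arguments": {
  "motion": [
    [[0.003,-0.001,0.03,0,0,0.12,1],[0.003,-0.001,0.06,0,0,0.24,1],[0.003,-0.001,0.09,0,0,0.36,1],[0.003,-0.001,0.11,0,0,0.48,1],[0.003,-0.001,0.12,0,0,0.583,1],[0.003,-0.001,0.135,0,0,0.583,1],[0.003,-0.001,0.15,0,0,0.583,1],[0.003,-0.001,0.16,0,0,0.583,1],[0.003,-0.001,0.167,0,0,0.583,1],[0.003,-0.001,0.167,0,0,0.583,1],[0.003,-0.001,0.167,0,0,0.583,1]]
  ],
  "force": 50
}}

```text
clock: 2.28
tcp_pos: [0.4602, 0.3216, 0.0584]
orientation: [-1.366, -2.829, 0.0]
contact_force: [-0.0, 0.1, 0.8]
opening: 1.0
gripper_force: 0.0
```

Run:
```python
from h import *
ims=[]
for n in ["scene","side"]:
    im,c=cam(n); u,v=proj(c,[.459,.322,.06]).astype(int); print(u,v)
    u=min(max(u,50),461); ims.append(cv2.resize(im[v-45:v+35,u-50:u+50],None,fx=4,fy=4,interpolation=cv2.INTER_CUBIC))
cv2.imwrite("pics/g1.png",np.hstack(ims))
s=ctrl.get_state(); print(s["clock"],np.round(s["tcp_pos"],4),np.round(s["orientation"],3),np.round(s["q"],3),s["contact_force"])
```

```text
349 207
225 169
2.3833 [0.4611 0.3218 0.0592] [1.367e+00 2.828e+00 2.000e-03] [ 0.494  0.33  -0.383  0.856  0.     1.395] [ 0.57196036  0.87506728 -0.34193125]
```

View pics/g1.png

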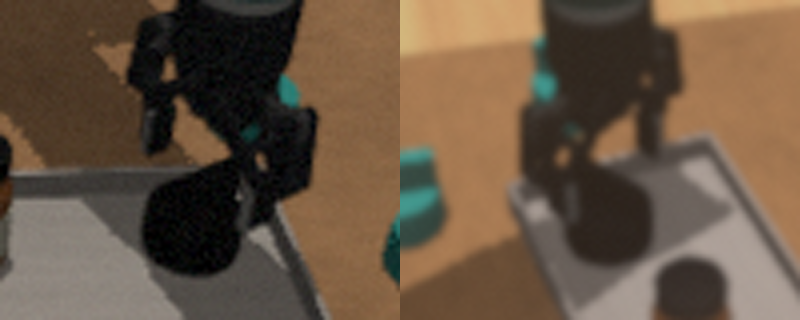

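The open fingers straddle the bar, with the cap at (190,220) in the left crop and (610,215) in the right. Closing.

Request:
{"name": "drive_tool", "arguments": {
  "motion": [
    [[0,0,0,0,0,0,0.4],[0,0,0,0,0,0,0.3],[0,0,0,0,0,0,0.2],[0,0,0,0,0,0,0],[0,0,0,0,0,0,0],[0,0,0,0,0,0,0],[0,0,0,0,0,0,0],[0,0,0,0,0,0,0],[0,0,0,0,0,0,0],[0,0,0,0,0,0,0]]
  ],
  "force": 60
}}

```text
clock: 3.22
tcp_pos: [0.4605, 0.3212, 0.0585]
orientation: [1.368, 2.828, 0.0]
contact_force: [0.7, -0.0, 2.5]
opening: 0.15
gripper_force: 59.0
```

Request:
{"name": "drive_tool", "arguments": {
  "motion": [
    [[0,0,-0.01,0,0,0,0],[0,0,-0.03,0,0,0,0],[0,0,-0.06,0,0,0,0],[0,0,-0.1,0,0,0,0],[0,0,-0.14,0,0,0,0],[0,0,-0.18,0,0,0,0],[0,0,-0.22,0,0,0,0],[0,0,-0.255,0,0,0,0],[0,0,-0.277,0,0,0,0],[0,0,-0.277,0,0,0,0],[0,0,-0.277,0,0,0,0]]
  ]
}}

```text
clock: 4.13
tcp_pos: [0.4609, 0.3215, 0.3369]
orientation: [1.367, 2.827, 0.004]
contact_force: [0.1, 0.7, -1.1]
opening: 0.149
gripper_force: 58.8
```

Request:
{"name": "drive_tool", "arguments": {
  "motion": [
    [[-0.02,-0.015,0,0,0,0,0],[-0.05,-0.037,0,0,0,0,0],[-0.08,-0.059,0,0,0,0,0],[-0.11,-0.081,0,0,0,0,0],[-0.14,-0.103,0,0,0,0,0],[-0.17,-0.125,0,0,0,0,0],[-0.2,-0.147,0,0,0,0,0],[-0.23,-0.169,0,0,0,0,0],[-0.26,-0.191,0,0,0,0,0],[-0.29,-0.213,0,0,0,0,0],[-0.32,-0.235,0,0,0,0,0],[-0.35,-0.257,0,0,0,0,0],[-0.38,-0.279,0,0,0,0,0],[-0.404,-0.296,0,0,0,0,0],[-0.404,-0.296,0,0,0,0,0],[-0.404,-0.296,0,0,0,0,0],[-0.404,-0.296,0,0,0,0,0]]
  ]
}}

```text
clock: 5.55
tcp_pos: [0.4781, -0.1784, 0.3331]
orientation: [-1.366, -2.824, -0.001]
contact_force: [-0.1, 0.1, -0.9]
opening: 0.154
gripper_force: 58.9
```

Run:
```python
from h import *
im,c=cam("wrist"); cv2.imwrite("pics/w2.png",im); np.savez("w2.npz",im=im,f=c[0],cx=c[1],cy=c[2],T=c[3])
im2,c2=cam("side"); np.savez("side2.npz",im=im2,f=c2[0],cx=c2[1],cy=c2[2],T=c2[3])
s=ctrl.get_state(); print(s["clock"],np.round(s["tcp_pos"],4),np.round(s["orientation"],3),np.round(s["q"],3),s["contact_force"],proj(c,[.517,-.226,.19]))
```

```text
5.65 [ 0.4787 -0.1778  0.3342] [-1.365e+00 -2.827e+00 -1.000e-03] [-0.483  0.039 -0.121  1.413  0.     0.417] [-0.11332907 -0.4614211  -1.61633697] [258.47873623 249.05519073]
```

View pics/w2.png

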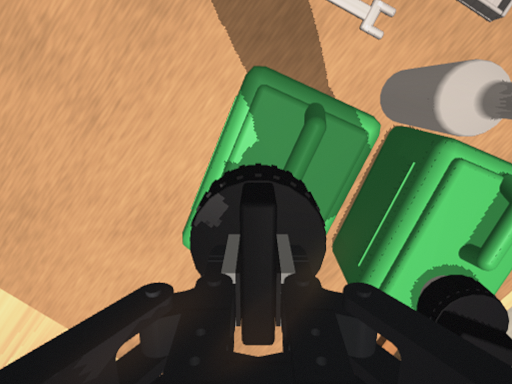

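The cap is held straight with its bar vertical at (258,255). It hides the neck, so I step back 100 mm along tool x to see it.

Request:
{"name": "drive_tool", "arguments": {
  "motion": [
    [[0.03,0,0,0,0,0,0],[0.065,0,0,0,0,0,0],[0.1,0,0,0,0,0,0],[0.1,0,0,0,0,0,0],[0.1,0,0,0,0,0,0]]
  ]
}}

```text
clock: 6.07
tcp_pos: [0.416, -0.0986, 0.3354]
orientation: [1.362, 2.83, 0.0]
contact_force: [0.4, -0.4, -2.5]
opening: 0.151
gripper_force: 59.0
```

Run:
```python
from h import *
im,c=cam("wrist"); cv2.imwrite("pics/w3.png",im); np.savez("w3.npz",im=im,f=c[0],cx=c[1],cy=c[2],T=c[3])
s=ctrl.get_state(); print(s["clock"],np.round(s["tcp_pos"],4),np.round(s["orientation"],3))
u,v=proj(c,[.517,-.226,.19]).astype(int); print(u,v)
a=cv2.resize(im[v-55:v+55,u-55:u+55],(600,600),interpolation=cv2.INTER_CUBIC); cv2.imwrite("pics/n3.png",a)
```

```text
6.1167 [ 0.417  -0.0996  0.3355] [ 1.363  2.829 -0.   ]
256 341
```

View pics/n3.png

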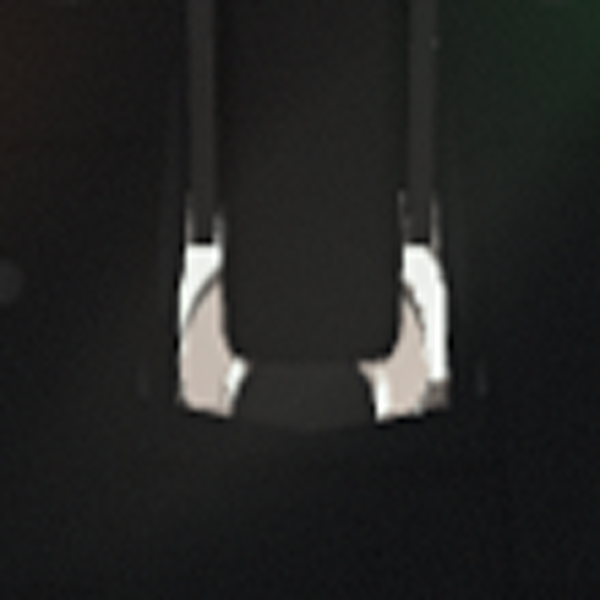

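The neck is hidden behind the fingers because I moved the wrong way. Going the other way.

Request:
{"name": "drive_tool", "arguments": {
  "motion": [
    [[-0.03,0,0,0,0,0,0],[-0.065,0,0,0,0,0,0],[-0.1,0,0,0,0,0,0],[-0.135,0,0,0,0,0,0],[-0.17,0,0,0,0,0,0],[-0.205,0,0,0,0,0,0],[-0.235,0,0,0,0,0,0],[-0.235,0,0,0,0,0,0],[-0.235,0,0,0,0,0,0],[-0.235,0,0,0,0,0,0]]
  ]
}}

```text
clock: 6.95
tcp_pos: [0.5632, -0.2851, 0.3345]
orientation: [-1.367, -2.827, -0.001]
contact_force: [-0.5, 0.1, -1.4]
opening: 0.147
gripper_force: 59.0
```

Run:
```python
from h import *
im,c=cam("wrist"); cv2.imwrite("pics/w4.png",im); np.savez("w4.npz",im=im,f=c[0],cx=c[1],cy=c[2],T=c[3])
im2,c2=cam("side"); np.savez("side4.npz",im=im2,f=c2[0],cx=c2[1],cy=c2[2],T=c2[3])
s=ctrl.get_state(); print(s["clock"],np.round(s["tcp_pos"],4),np.round(s["orientation"],3))
u,v=proj(c,[.517,-.226,.19]).astype(int); print(u,v)
hsv=cv2.cvtColor(im,cv2.COLOR_BGR2HSV); m=((hsv[...,1]<70)&(hsv[...,2]>110)).astype(np.uint8)
for r in zip(*cv2.connectedComponentsWithStats(m)[2:]): 
    if r[0][4]>40: print(r[0],r[1].round(1))
a=cv2.resize(im[max(v-60,0):max(v-60,0)+150,u-75:u+75],(600,600),interpolation=cv2.INTER_CUBIC); cv2.imwrite("pics/n4.png",a)
```

```text
7.05 [ 0.5628 -0.2844  0.3354] [-1.367 -2.828 -0.   ]
257 86
[     0      0    512    384 187935] [249.4 190.2]
[ 222   46   73   77 3373] [257.5  84.5]
[ 429  242   83  117 5121] [483.  307.2]
[226 273   9  11  45] [231.7 276.2]
[281 273  10  10  50] [283.7 276.1]
[  0 313   9  13  73] [  3.2 318.2]
```

View pics/n4.png

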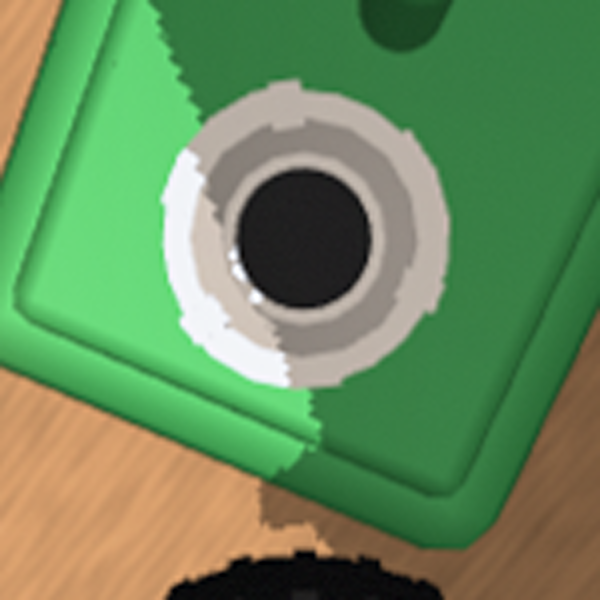

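The neck is in view: dark mouth at crop (304,238), pilot and ribs around it, with teeth near (288,90), (432,300) and (190,325). Fitting its centre.

Run:
```python
from h import *
def L(n):
    d=np.load(n+".npz"); return d["im"],(float(d["f"]),float(d["cx"]),float(d["cy"]),d["T"])
im,c=L("w4"); S,cs=L("side0"); Q,cq=L("scene0")
def hole(im,u,v,r,th):
    g=cv2.cvtColor(im,cv2.COLOR_BGR2GRAY); m=np.zeros_like(g); m[v-r:v+r,u-r:u+r]=(g[v-r:v+r,u-r:u+r]<th)
    n,lab,st,ce=cv2.connectedComponentsWithStats(m); i=1+np.argmin([np.hypot(*(x-[u,v])) if s[4]>15 else 1e9 for x,s in zip(ce[1:],st[1:])])
    print(st[i],ce[i].round(1)); return ce[i]
h1=hole(im,258,85,25,70); h2=hole(S,317,313,11,90); h3=hole(Q,135,159,9,60)
for a in ([0,1],[0,2],[1,2],[0,1,2]):
    rs=[ray(c,*h1),ray(cs,*h2),ray(cq,*h3)]; p,r=tri([rs[k] for k in a]); print(a,p.round(4),np.round(r,4))
print("hole@.204",onz(c,*h1,.204))
# rib outer outline
hsv=cv2.cvtColor(im,cv2.COLOR_BGR2HSV); m=((hsv[...,1]<75)&(hsv[...,2]>100)).astype(np.uint8)
n,lab,st,ce=cv2.connectedComponentsWithStats(m); i=lab[60:110,222:295].max() and np.bincount(lab[60:110,222:295].ravel())[1:].argmax()+1
cn=max(cv2.findContours((lab==i).astype(np.uint8),0,1)[0],key=cv2.contourArea).reshape(-1,2)
from scipy.optimize import least_squares
P=np.array([onz(c,*q,.19)[:2] for q in cn]); r=least_squares(lambda q:np.hypot(*(P-q[:2]).T)-q[2],[.517,-.226,.028],loss="soft_l1",f_scale=.001); print("rib",r.x)
# held skirt far edge: cap rel. to tcp, expected z: bottom = tcp-.0535
s=ctrl.get_state(); Rm=R.from_rotvec(s["orientation"]).as_matrix(); t=np.array(s["tcp_pos"]); print(Rm.round(3).tolist())
g=cv2.cvtColor(im,cv2.COLOR_BGR2GRAY); print([ (u,int(np.argmax(g[150:260,u]<45))+150) for u in range(225,295,6)])
ztop=t[2]-.0195
for off in (0,.0018): print([proj(c,t+Rm@[off-.033*np.cos(a),.033*np.sin(a),0]+[0,0,ztop-t[2]]).round(1).tolist() for a in (-.5,0,.5)])
```

```text
[241  68  34  35 903] [257.5  85.2]
[311 308  13  13 146] [317.1 314. ]
[131 157   9   6  39] [134.9 159.7]
[0, 1] [ 0.5169 -0.226   0.2024] [0.0004 0.0004]
[0, 2] [ 0.5171 -0.2266  0.2045] [0.001 0.001]
[1, 2] [ 0.5168 -0.2275  0.2043] [0.0005 0.0005]
[0, 1, 2] [ 0.5168 -0.2268  0.2042] [0.0011 0.0002 0.001 ]
hole@.204 [ 0.51654805 -0.22573121  0.204     ]
rib [ 0.51669499 -0.22584307  0.02753973]
[[-0.621, 0.783, -0.0], [0.783, 0.621, 0.0], [0.0, -0.0, -1.0]]
[(225, 173), (231, 171), (237, 169), (243, 165), (249, 166), (255, 165), (261, 166), (267, 166), (273, 166), (279, 169), (285, 171), (291, 173)]
[[225.5, 299.4], [257.2, 306.4], [288.9, 299.4]]
[[225.4, 296.3], [257.2, 303.3], [289.0, 296.3]]
```

Run:
```python
from h import *
d=np.load("w4.npz"); c=(float(d["f"]),float(d["cx"]),float(d["cy"]),d["T"])
s=ctrl.get_state(); Rm=R.from_rotvec(s["orientation"]).as_matrix(); t=np.array(s["tcp_pos"])
for z in (.0195,.0535):
  for off in (0,.0018,.004): print(z,off,[proj(c,t+Rm@[off+.033*np.cos(a),.033*np.sin(a),z]).round(1).tolist() for a in (-.7,0,.7)])
for off in (.0018,): print("shift", Rm.T@(np.array([.5167,-.226,.30])-t-Rm@[off,0,0]))
print(t)
```

```text
0.0195 0 [[210.3, 195.9], [257.0, 179.4], [303.8, 195.9]]
0.0195 0.0018 [[210.1, 192.2], [257.0, 175.5], [304.0, 192.1]]
0.0195 0.004 [[209.9, 187.5], [257.0, 170.7], [304.2, 187.4]]
0.0535 0 [[218.6, 177.4], [257.2, 163.6], [295.8, 177.4]]
0.0535 0.0018 [[218.4, 174.2], [257.1, 160.3], [295.9, 174.2]]
0.0535 0.004 [[218.3, 170.3], [257.1, 156.3], [296.0, 170.3]]
shift [0.07259348 0.00013318 0.03538982]
[ 0.56283733 -0.28437801  0.3353582 ]
```

Request:
{"name": "drive_tool", "arguments": {
  "motion": [
    [[0.03,0,0,0,0,0,0],[0.06,0,0,0,0,0,0],[0.0735,0,0.01,0,0,0,0],[0.0735,0,0.03,0,0,0,0],[0.0735,0,0.05,0,0,0,0],[0.0735,0,0.065,0,0,0,0],[0.0735,0,0.065,0,0,0,0],[0.0735,0,0.065,0,0,0,0]]
  ]
}}

```text
clock: 7.72
tcp_pos: [0.5165, -0.2264, 0.2702]
orientation: [-1.366, -2.828, -0.0]
contact_force: [-0.1, -0.1, -2.3]
opening: 0.15
gripper_force: 59.0
```

Request:
{"name": "drive_tool", "arguments": {
  "motion": [
    [[0,0,0.004,0,0,0,0],[0,0,0.008,0,0,0,0],[0,0,0.012,0,0,0,0],[0,0,0.015,0,0,0,0],[0,0,0.018,0,0,0,0],[0,0,0.018,0,0,0,0]]
  ]
}}

```text
clock: 8.22
tcp_pos: [0.5172, -0.2273, 0.2515]
orientation: [-1.367, -2.827, -0.0]
contact_force: [-0.3, 0.2, -2.1]
opening: 0.154
gripper_force: 59.0
```

Run:
```python
from h import *
s=ctrl.get_state(); print({k:np.round(v,4).tolist() for k,v in s.items()})
```

```text
{'clock': 8.2167, 'q': [-0.5286, 0.1679, -0.1495, 1.2546, 0.0, 0.3723], 'qd': [0.0009, 0.0008, 0.0089, 0.0114, 0.0001, 0.0005], 'joint_torque': [0.0047, -39.9825, 30.6327, -0.1111, 0.0009, 0.0], 'tcp_pos': [0.5172, -0.2273, 0.2515], 'orientation': [-1.3673, -2.8271, -0.0002], 'contact_force': [-0.3411, 0.1801, -2.1045], 'wrist_torque': [0.0033, 0.0262, -0.019], 'gripper_force': 58.9616, 'opening': 0.1539}
```

Request:
{"name": "drive_tool", "arguments": {
  "motion": [
    [[0,0,0.002,0,0,0,0],[0,0,0.003,0,0,0,0],[0,0,0.004,0,0,0,0],[0,0,0.004,0,0,0,0]]
  ]
}}

```text
clock: 8.55
tcp_pos: [0.5174, -0.2274, 0.2481]
orientation: [-1.367, -2.828, -0.0]
contact_force: [0.1, -0.1, -1.2]
opening: 0.146
gripper_force: 59.0
```

Request:
{"name": "drive_tool", "arguments": {
  "motion": [
    [[0,0,0.001,0,0,0,0],[0,0,0.002,0,0,0,0],[0,0,0.003,0,0,0,0],[0,0,0.003,0,0,0,0]]
  ]
}}

```text
clock: 8.88
tcp_pos: [0.5174, -0.2274, 0.2451]
orientation: [-1.368, -2.828, 0.0]
contact_force: [0.5, -0.0, -2.4]
opening: 0.147
gripper_force: 58.9
```

Request:
{"name": "drive_tool", "arguments": {
  "motion": [
    [[0,0,0.001,0,0,0,0],[0,0,0.0015,0,0,0,0],[0,0,0.002,0,0,0,0],[0,0,0.002,0,0,0,0]]
  ]
}}

```text
clock: 9.22
tcp_pos: [0.5175, -0.2275, 0.2435]
orientation: [1.368, 2.828, 0.0]
contact_force: [0.4, -0.1, -0.7]
opening: 0.153
gripper_force: 59.1
```

Request:
{"name": "drive_tool", "arguments": {
  "motion": [
    [[0,0,0.0005,0,0,0,0],[0,0,0.001,0,0,0,0],[0,0,0.0015,0,0,0,0],[0,0,0.0015,0,0,0,0]]
  ]
}}

```text
clock: 9.55
tcp_pos: [0.5176, -0.2275, 0.2434]
orientation: [1.367, 2.827, -0.0]
contact_force: [-2.2, -0.3, 6.0]
opening: 0.157
gripper_force: 60.2
```

The cap rests on the ribs at TCP z 0.2434, as expected (0.2435), with 6 N. I turn back in small steps with a light grip.

Request:
{"name": "drive_tool", "arguments": {
  "motion": [
    [[0,0,0,0,0,-0.06,0],[0,0,0,0,0,-0.13,0],[0,0,0,0,0,-0.2,0],[0,0,0,0,0,-0.26,0],[0,0,0,0,0,-0.26,0]]
  ],
  "force": 30
}}

```text
clock: 9.97
tcp_pos: [0.5181, -0.2273, 0.2434]
orientation: [0.985, 2.981, 0.001]
contact_force: [-0.8, 2.3, 6.1]
opening: 0.147
gripper_force: 60.0
```

```bash
cat > st.py <<'E'
from h import *
s=ctrl.get_state(); Rm=R.from_rotvec(s["orientation"]).as_matrix()
print(s["clock"],"p",np.round(s["tcp_pos"],4),"yaw",np.degrees(np.arctan2(Rm[1,0],Rm[0,0])).round(1),"z",Rm[:,2].round(3),"F",np.round(s["contact_force"],1),"M",np.round(s["wrist_torque"],2),"q6",round(s["q"][5],2))
E
python3 st.py
```

```text
9.9667 p [ 0.5181 -0.2273  0.2434] yaw 143.4 z [ 0.002 -0.    -1.   ] F [-0.8  2.3  6.1] M [0.49 0.28 0.1 ] q6 0.11
```

Request:
{"name": "drive_tool", "arguments": {
  "motion": [
    [[0,0,0,0,0,-0.06,0],[0,0,0,0,0,-0.13,0],[0,0,0,0,0,-0.2,0],[0,0,0,0,0,-0.26,0],[0,0,0,0,0,-0.26,0]]
  ],
  "force": 30
}}

```text
clock: 10.38
tcp_pos: [0.5184, -0.2275, 0.243]
orientation: [0.592, 3.083, 0.0]
contact_force: [0.6, 1.9, 4.2]
opening: 0.149
gripper_force: 59.8
```

Request:
{"name": "drive_tool", "arguments": {
  "motion": [
    [[0,0,0,0,0,-0.06,0],[0,0,0,0,0,-0.13,0],[0,0,0,0,0,-0.2,0],[0,0,0,0,0,-0.2,0]]
  ]
}}

```text
clock: 10.72
tcp_pos: [0.5171, -0.2274, 0.2411]
orientation: [-0.284, -3.128, -0.0]
contact_force: [0.5, -0.2, -1.0]
opening: 0.152
gripper_force: 58.9
```

```bash
python3 st.py
```

```text
10.7167 p [ 0.5171 -0.2274  0.2411] yaw 169.6 z [-0.001  0.    -1.   ] F [ 0.5 -0.2 -1. ] M [-0.01 -0.   -0.01] q6 -0.35
```

Load vanished and z fell, so it is over the gaps. Lowering.

Request:
{"name": "drive_tool", "arguments": {
  "motion": [
    [[0,0,0.002,0,0,0,0],[0,0,0.003,0,0,0,0],[0,0,0.004,0,0,0,0],[0,0,0.004,0,0,0,0]]
  ]
}}

```text
clock: 11.05
tcp_pos: [0.5172, -0.2274, 0.2373]
orientation: [-0.285, -3.128, -0.0]
contact_force: [-1.0, 0.2, -1.2]
opening: 0.146
gripper_force: 58.9
```

Request:
{"name": "drive_tool", "arguments": {
  "motion": [
    [[0,0,0.001,0,0,0,0],[0,0,0.002,0,0,0,0],[0,0,0.003,0,0,0,0],[0,0,0.003,0,0,0,0]]
  ]
}}

```text
clock: 11.38
tcp_pos: [0.5174, -0.2274, 0.2345]
orientation: [-0.284, -3.128, -0.0]
contact_force: [0.1, -0.1, -1.8]
opening: 0.156
gripper_force: 58.9
```

```bash
python3 st.py
```

```text
11.3833 p [ 0.5174 -0.2274  0.2345] yaw 169.6 z [-0.  0. -1.] F [ 0.1 -0.1 -1.8] M [ 0.1   0.06 -0.01] q6 -0.35
```

Request:
{"name": "drive_tool", "arguments": {
  "motion": [
    [[0,0,0.001,0,0,0,0],[0,0,0.002,0,0,0,0],[0,0,0.003,0,0,0,0],[0,0,0.003,0,0,0,0]]
  ]
}}

```text
clock: 11.72
tcp_pos: [0.5175, -0.2274, 0.2327]
orientation: [0.284, 3.128, -0.0]
contact_force: [-1.3, 1.8, 2.4]
opening: 0.152
gripper_force: 59.7
```

```bash
python3 st.py
```

```text
11.7167 p [ 0.5175 -0.2274  0.2327] yaw 169.6 z [ 0. -0. -1.] F [-1.3  1.8  2.4] M [0.43 0.47 0.  ] q6 -0.35
```

Dropped to 0.2327 (expected 0.2325). Turning forward with a gentle sink.

Request:
{"name": "drive_tool", "arguments": {
  "motion": [
    [[0,0,0.0002,0,0,0.08,0],[0,0,0.0004,0,0,0.16,0],[0,0,0.0006,0,0,0.24,0],[0,0,0.0008,0,0,0.32,0],[0,0,0.001,0,0,0.4,0],[0,0,0.001,0,0,0.4,0]]
  ]
}}

```text
clock: 12.22
tcp_pos: [0.5177, -0.2278, 0.2326]
orientation: [0.904, 3.007, -0.001]
contact_force: [-2.4, 1.7, 6.6]
opening: 0.152
gripper_force: 60.2
```

```bash
python3 st.py
```

```text
12.2167 p [ 0.5177 -0.2278  0.2326] yaw 146.6 z [ 0.001 -0.001 -1.   ] F [-2.4  1.7  6.6] M [ 0.49  0.67 -0.15] q6 0.06
```

Request:
{"name": "drive_tool", "arguments": {
  "motion": [
    [[0,0,0.0003,0,0,0.08,0],[0,0,0.0006,0,0,0.16,0],[0,0,0.0009,0,0,0.24,0],[0,0,0.0012,0,0,0.32,0],[0,0,0.0012,0,0,0.32,0]]
  ]
}}

```text
clock: 12.63
tcp_pos: [0.5175, -0.2279, 0.2316]
orientation: [1.372, 2.825, -0.002]
contact_force: [-3.5, 1.7, 7.8]
opening: 0.149
gripper_force: 60.4
```

```bash
python3 st.py
```

```text
12.6333 p [ 0.5175 -0.2279  0.2316] yaw 128.2 z [ 0.001 -0.002 -1.   ] F [-3.5  1.7  7.8] M [ 0.46  0.92 -0.21] q6 0.38
```

Sinking as it should. Continuing.

Request:
{"name": "drive_tool", "arguments": {
  "motion": [
    [[0,0,0.0004,0,0,0.07,0],[0,0,0.0008,0,0,0.14,0],[0,0,0.0012,0,0,0.21,0],[0,0,0.0015,0,0,0.26,0],[0,0,0.0015,0,0,0.26,0]]
  ]
}}

```text
clock: 13.05
tcp_pos: [0.5175, -0.228, 0.2302]
orientation: [1.724, 2.624, -0.002]
contact_force: [-2.9, 1.9, 8.0]
opening: 0.152
gripper_force: 60.5
```

```bash
python3 st.py
```

```text
13.05 p [ 0.5175 -0.228   0.2302] yaw 113.4 z [ 0.001 -0.002 -1.   ] F [-2.9  1.9  8. ] M [ 0.34  0.99 -0.11] q6 0.63
```

Request:
{"name": "drive_tool", "arguments": {
  "motion": [
    [[0,0,0.0004,0,0,0.06,0],[0,0,0.0008,0,0,0.12,0],[0,0,0.0012,0,0,0.18,0],[0,0,0.0012,0,0,0.18,0]]
  ]
}}

```text
clock: 13.38
tcp_pos: [0.5174, -0.228, 0.2292]
orientation: [1.954, 2.458, -0.002]
contact_force: [-3.4, 1.8, 10.1]
opening: 0.151
gripper_force: 60.6
```

```bash
python3 st.py
```

```text
13.3833 p [ 0.5174 -0.228   0.2292] yaw 103.1 z [ 0.001 -0.002 -1.   ] F [-3.4  1.8 10.1] M [ 0.41  1.1  -0.14] q6 0.81
```

Request:
{"name": "drive_tool", "arguments": {
  "motion": [
    [[0,0,0.0004,0,0,0.05,0],[0,0,0.0008,0,0,0.1,0],[0,0,0.001,0,0,0.14,0],[0,0,0.001,0,0,0.14,0]]
  ]
}}

```text
clock: 13.72
tcp_pos: [0.5173, -0.228, 0.2286]
orientation: [2.12, 2.316, -0.002]
contact_force: [-4.9, 1.8, 11.1]
opening: 0.151
gripper_force: 60.8
```

```bash
python3 st.py
```

```text
13.7167 p [ 0.5173 -0.228   0.2286] yaw 95.1 z [ 0.001 -0.002 -1.   ] F [-4.9  1.8 11.1] M [ 0.46  1.24 -0.04] q6 0.95
```

Request:
{"name": "drive_tool", "arguments": {
  "motion": [
    [[0,0,0,0,0,0.03,0],[0,0,0,0,0,0.06,0],[0,0,0,0,0,0.09,0],[0,0,0,0,0,0.09,0]]
  ]
}}

```text
clock: 14.05
tcp_pos: [0.517, -0.2274, 0.2286]
orientation: [2.218, 2.224, -0.002]
contact_force: [-6.2, 2.8, 12.6]
opening: 0.152
gripper_force: 62.3
```

```bash
python3 st.py
```

```text
14.05 p [ 0.517  -0.2274  0.2286] yaw 90.1 z [-0.    -0.001 -1.   ] F [-6.2  2.8 12.6] M [0.68 1.44 0.97] q6 1.04
```

Firm stop: torque jumped to 0.97 N m at z 0.2286, where home is expected at 0.2285. Unload and release.

Request:
{"name": "drive_tool", "arguments": {
  "motion": [
    [[0,0,-0.001,0,0,0,0],[0,0,-0.0015,0,0,0,0],[0,0,-0.0015,0,0,0,0.5],[0,0,-0.0015,0,0,0,1],[0,0,-0.0015,0,0,0,1],[0,0,-0.0015,0,0,0,1],[0,0,-0.0015,0,0,0,1],[0,0,-0.0015,0,0,0,1]]
  ]
}}

```text
clock: 14.72
tcp_pos: [0.5176, -0.2276, 0.2272]
orientation: [-2.222, -2.221, 0.0]
contact_force: [-0.2, 0.5, -0.5]
opening: 0.98
gripper_force: 0.0
```

```bash
python3 st.py
```

```text
14.7167 p [ 0.5176 -0.2276  0.2272] yaw 90.0 z [-0.  0. -1.] F [-0.2  0.5 -0.5] M [-0.01 -0.   -0.07] q6 1.04
```

Lift away, then look from above and from the side.

Request:
{"name": "drive_tool", "arguments": {
  "motion": [
    [[0,0,-0.01,0,0,0,1],[0,0,-0.03,0,0,0,1],[0,0,-0.06,0,0,0,1],[0,0,-0.1,0,0,0,1],[0,0,-0.14,0,0,0,1],[0,0,-0.17,0,0,0,1],[0,0,-0.17,0,0,0,1],[0,0,-0.17,0,0,0,1]]
  ]
}}

```text
clock: 15.38
tcp_pos: [0.5186, -0.2281, 0.401]
orientation: [2.217, 2.217, 0.003]
contact_force: [0.2, 0.8, -0.7]
opening: 1.003
gripper_force: 0.0
```

Run:
```python
from h import *
im,c=cam("wrist"); u,v=proj(c,[.517,-.226,.23]).astype(int); print(u,v)
a=cv2.resize(np.clip(im[v-60:v+90,u-67:u+66]*2.0,0,255).astype(np.uint8),(266,300))
s,c=cam("side"); b=cv2.resize(s[270:370,260:360],(300,300)); q,c=cam("scene"); d=cv2.resize(q[140:230,95:170],(234,300))
cv2.imwrite("pics/f1.png",np.hstack([a,b,d])); cv2.imwrite("pics/sF.png",q)
```

```text
254 170
```

View pics/f1.png

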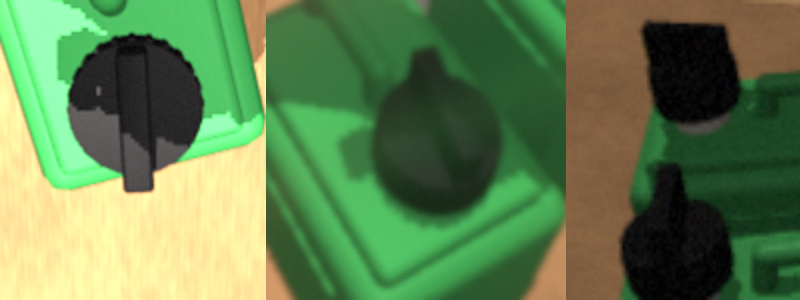

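The cap sits level and low on the neck, with its bar along y. It is at (135,105), (437,140) and (693,75) in the three crops, and the gripper is clear.

```bash
python3 -c "
from plant import ctrl; print(ctrl.hand_in())"
```

```text
the job is handed in; nothing more can be done
None
```

The green canister is closed and the job is handed in: the cap was set on the ribs, turned back until it dropped, then turned forward to the firm stop (0.97 N m, at the expected home height) and let go, in about 15 s.

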